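# Prop open the lid of the drive case with its stay

### The arm

A 7-joint arm with a two-finger parallel gripper is mounted at the origin on the work surface. World frame = base frame: x ahead of the robot, y to its left, z up, the work surface at z = 0. Lengths are in m, angles in rad, forces in N, time in s.
With the tool pointing down it reaches from about 0.35 to 0.775 m from the base axis. Payload 3.1 kg.
Tool frame: the origin (TCP) lies midway between the tips of the shut fingers; the grasp point (between the pads) lies robot.hold_point_z behind it (robot.hold_point_z is the distance from the TCP to the grasp point, in m); z points along the fingers, y is the line along which they close (so a half turn about z gives the same grasp; the last joint's range is limited). The gripper opens to 85 mm and grips with 20 to 120 N. Pads are 22 mm wide; open, the fingers measure 114 mm over their backs; the gripper's body (76 mm by 85 mm) begins 54 mm behind the grasp point. The pads swing forward as they close: fully open they stand 13 mm farther back than shut.
Start: joints at [1.128, 0.311, 0.014, 1.512, -0.004, 1.319, -0.027], TCP at [0.215, -0.506, 0.231] pointing down, gripper open.
Joint ranges: [-2.7, 2.7], [-0.3, 1.91], [-1.27, 1.3], [0.12, 2.57], [-1.44, 4.58], [0.2, 2.03], [-3.05, 3.05]. Speed limits (rad/s): [2.79, 2.79, 3.14, 3.14, 3.14, 3.14, 3.14].

### API

Orientations are given as a rotation vector (axis times angle).
In Python, from rig import robot gives the robot as it stands. Calls block until the motion is done:
- robot.goto(position, orientation): joint-space move of the TCP to a pose.
- robot.move_linear(position, rot=None, rate=0.15, threshold=None): straight line of the TCP; rot=None keeps the orientation; rate is the mean speed in m/s. With threshold (N) it stops when the force on the tool has changed by that much, and returns True; else False.
- robot.goto_joints(angles): joint-space move.
- robot.move_gripper(opening, newtons=None): finger opening in m; newtons is the grip in N (None keeps the last); returns when the fingers have stopped.
- robot.pause(seconds).
- robot.solve_ik(position, orientation): joint angles nearest the present ones, or None.
- robot.read_camera(name): name is "side" or "top" or "wrist"; returns the picture (420x560x3 uint8, red, green, blue); there is no depth.
- robot.camera_model(name): a dict with "fx", "fy", "cx", "cy" (pixels), "D" ([k1, k2, p1, p2, k3] as OpenCV has them; the pictures are not rectified), "T" (4x4, takes a point from camera to world coordinates). Camera axes: x right, y down, z forward; pixel columns grow to the right and rows downward; lengths in m; the calibration is good to about 2 mm. A picture is of the moment at which its call begins: read the wrist's pose just before it. camera_model takes no time and is no camera call; for the wrist camera it gives the pose at the moment of the call.
A pose or a line that the arm cannot do raises robot.Unreachable and nothing moves.
- robot.finish_job(): hands the job in; it is judged then, once.
Readings, each from a call of its own:
- robot.get_time(): time.
- robot.get_joint_pos(): joint angles.
- robot.get_joint_vel(): joint speeds.
- robot.get_joint_torque(): joint torques, N m.
- robot.get_eef_pos(): TCP position.
- robot.get_orientation(): TCP orientation.
- robot.get_contact_force(): force on the tool from outside, world axes, zero at the start.
- robot.get_torque(): the same for the moment, N m.
- robot.get_gripper_width(): finger opening in m.
- robot.get_finger_force(): force on a finger pad.
Only numpy, scipy, OpenCV 4.12 (cv2) and the standard library are available. Lean on these libraries where they do the work, as an engineer would, in place of code of your own. Each camera call takes 0.05 s, during which the arm holds its last target. There are 200 camera calls.

### The job

On the cork tray, prop open the lid of the larger of the two grey cases: take the black grip of the stay on the case's side and swing the stay all the way up and over until it reaches its stop, so that the lid is left resting on it, and let go. Leave the smaller case shut.

Things in the scene. Friction and masses are not known exactly. Their poses are not given: they have to be found in the camera images.
- case: Larger of two alike grey cases, fixed: 155 (x) x 120 (y) x 60 (z) mm. Origin: centre of underside; x to its rear, away from the robot, z up. Aluminium lid, 3 mm, hinged at x=77.5, z=60, overhangs the right side to y=-78. There a steel stay bar pivots (along y) at x=-57.5, z=54; 81 mm out, a cross pin along y bears a round black grip, 14 mm diameter, 40 long, centre y=-108, to pinch from above
- stay (a joint): Stay of the larger case, rad: 0 = folded level to the rear under the lid (starts -0.25 to 0); grows as its tip swings up, then forward; stop at 1.70. Grip centre in the case frame, mm: x=-57.5+81cos, z=54+81sin. The grip turns between fingers. The pin lifts the lid (under 5 N), highest at about 0.9; past that the lid's weight holds the stay on to its stop, before that the stay would fall back
- lid (a joint): Lid of the larger case (about 150 g), rad: 0 = shut, grows as its front edge rises, at most 1.2. It falls shut when nothing holds it. About 0.51 when it rests on the stay at its stop, about 0.65 at the highest point on the way
- small_lid (a joint): Lid of the smaller case (105 x 80 x 42 mm, same make, with the same kind of stay), rad: 0 = shut, grows as it opens. It starts shut and is to stay so

How it is judged:
By the outcome, as a careful person would: the job done as asked, in the order asked, and still so for the second after the job is handed in, with the robot touching nothing.
It also fails if it takes over 35 s, if anything falls off the work surface, if the arm or the gripper's body presses on something with over 40 N, if the wrist force passes 120 N, or if a joint passes its speed limit or range.

## Working session

There is one attempt and no reset: what is moved stays moved. The work goes in short steps, each a Python script; the robot and the scene stay as the last script left them, time stands still between calls to the robot, and variables do not carry over. Pictures are saved under pics/ and viewed, at most 10 in all, crops included, and the job is handed in when it is done.

```bash
mkdir -p pics; ls; python3 - <<'E'
from rig import robot
import cv2, numpy as np
print(robot.get_time(), robot.hold_point_z, robot.get_orientation())
for n in ("top","side"):
    im=robot.read_camera(n); cv2.imwrite(f"pics/{n}0.png",im[:,:,::-1])
    m=robot.camera_model(n); print(n,{k:np.round(v,4).tolist() for k,v in m.items()})
E
```

```text
pics
0.0 0.0187 [-3.07650362e+00 -6.25002690e-01  8.89081205e-04]
top {'fx': 490.0343, 'fy': 490.0343, 'cx': 283.3989, 'cy': 208.75, 'D': [-0.1478, 0.0, 0.0, 0.0, 0.0], 'T': [[-0.0702, -0.9723, 0.2228, 0.4315], [-0.9975, 0.0676, -0.0192, 0.01], [0.0036, -0.2236, -0.9747, 0.7439], [0.0, 0.0, 0.0, 1.0]]}
side {'fx': 472.2248, 'fy': 472.2248, 'cx': 282.8081, 'cy': 207.842, 'D': [-0.0566, 0.0, 0.0, 0.0, 0.0], 'T': [[0.7879, -0.4182, 0.4519, 0.2557], [-0.6157, -0.5438, 0.5703, -0.4059], [0.0072, -0.7276, -0.686, 0.5812], [0.0, 0.0, 0.0, 1.0]]}
```

View pics/top0.png

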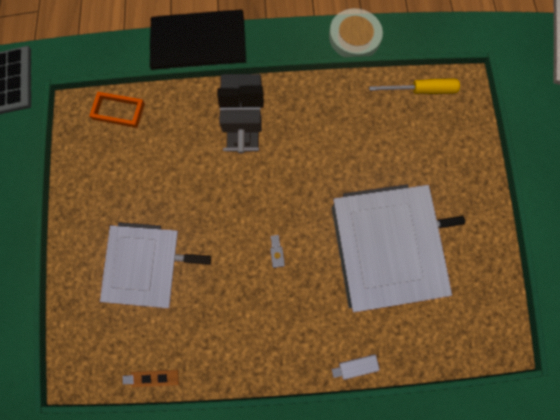

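View pics/side0.png

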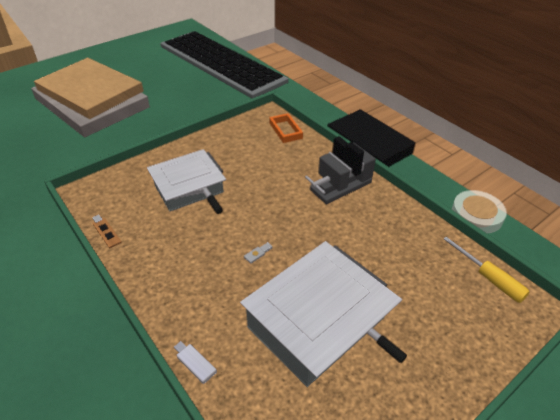

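The top view shows the larger case on the right, with lid corners near (334,198), (430,186), (451,295) and (353,311) and the black grip at about (452,222). In the side view its grip is at about (391,347) and its lid corners are near (327,245), (400,298), (308,372) and (243,303). The smaller case is at top (140,265). Next I'll triangulate these points.

```bash
cat > h.py <<'E'
import cv2, numpy as np
def ray(m,px):
    K=np.array([[m["fx"],0,m["cx"]],[0,m["fy"],m["cy"]],[0,0,1]])
    u=cv2.undistortPoints(np.array([[px]],float),K,np.array(m["D"])).ravel()
    T=np.array(m["T"]); d=T[:3,:3]@[u[0],u[1],1]
    return T[:3,3],d/np.linalg.norm(d)
def tri(rays):
    A=sum(np.eye(3)-np.outer(d,d) for o,d in rays); b=sum((np.eye(3)-np.outer(d,d))@o for o,d in rays)
    p=np.linalg.solve(A,b); return p,max(np.linalg.norm((np.eye(3)-np.outer(d,d))@(p-o)) for o,d in rays)
def onz(m,px,z):
    o,d=ray(m,px); return o+d*(z-o[2])/d[2]
def blob(mask,near,r0=20):
    """contour whose centroid is nearest `near`"""
    cs,_=cv2.findContours(mask.astype(np.uint8),cv2.RETR_EXTERNAL,cv2.CHAIN_APPROX_NONE)
    cs=[c for c in cs if cv2.contourArea(c)>40]
    return min(cs,key=lambda c:np.hypot(*(np.mean(c[:,0],0)-near)))
def bar(c):
    """centre and ends of an elongated contour's rectangle"""
    b=cv2.boxPoints(cv2.minAreaRect(c)); l=[np.linalg.norm(b[i]-b[i-1]) for i in range(4)]
    i=int(np.argmin(l[:2])); e1=(b[i]+b[i-1])/2; e2=(b[(i+2)%4]+b[(i+1)%4])/2
    return b.mean(0),e1,e2,min(l),max(l)
E
python3 - <<'E'
from rig import robot
from h import *
ims={n:cv2.imread(f"pics/{n}0.png") for n in("top","side")}; M={n:robot.camera_model(n) for n in ims}
g={"top":(452,222),"side":(391,347)}; R={}; C={}
guess={"top":[(334,198),(430,186),(451,295),(353,311)],"side":[(327,245),(400,298),(308,372),(243,303)]}
for n,im in ims.items():
    c=blob(im.max(2)<45,g[n]); R[n]=bar(c); print(n,"grip",np.round(np.array(R[n][:3]),1).tolist(),R[n][3:])
    hsv=cv2.cvtColor(im,cv2.COLOR_BGR2HSV); m=(hsv[...,1]<60)&(hsv[...,2]>(115 if n=="top" else 115))
    c=blob(m,np.mean(guess[n],0)); 
    q=cv2.approxPolyDP(cv2.convexHull(c),6,True)[:,0]; print(n,"lid",q.tolist())
    C[n]=[q[np.argmin(np.hypot(*(q-p).T))] for p in guess[n]]
    v=im.copy(); cv2.drawContours(v,[c],-1,(0,0,255),1); R[n+"v"]=v[170:400,200:500] if n=="side" else v[150:380,280:500]
cv2.imwrite("pics/chk.png",cv2.resize(np.hstack([R["topv"],R["sidev"]]),None,fx=1.5,fy=1.5))
ends=[]
for k in range(3):
    P=R["side"][k]
    print("grip",k,*[ (j,np.round(tri([ray(M["top"],R["top"][j]),ray(M["side"],P)])[0],4),round(tri([ray(M["top"],R["top"][j]),ray(M["side"],P)])[1],4)) for j in ([0] if k==0 else [1,2])])
for i in range(4):
    print("corner",i,*tri([ray(M["top"],C["top"][i]),ray(M["side"],C["side"][i])]), onz(M["top"],C["top"][i],.063))
E
```

```text
top grip [[451.79998779296875, 221.39999389648438], [440.3999938964844, 223.3000030517578], [463.20001220703125, 219.5]] (np.float32(7.2335553), np.float32(23.180262))
top lid [[427, 185], [451, 294], [354, 311], [334, 199]]
side grip [[391.0, 348.6000061035156], [378.70001220703125, 338.29998779296875], [403.29998779296875, 358.79998779296875]] (np.float32(8.834544), np.float32(32.00922))
side lid [[326, 241], [401, 300], [377, 338], [316, 376], [240, 302]]
grip 0 (0, array([ 0.5543, -0.25  ,  0.0499]), np.float64(0.0004))
grip 1 (1, array([ 0.5519, -0.2311,  0.0523]), np.float64(0.0)) (2, array([ 0.5402, -0.2465,  0.0899]), np.float64(0.0091))
grip 2 (1, array([ 0.5692, -0.2537,  0.0077]), np.float64(0.0112)) (2, array([ 0.5564, -0.2687,  0.0484]), np.float64(0.0007))
corner 0 [ 0.59580331 -0.07653487  0.07217499] 0.0017641737776195035 [ 0.59642492 -0.07681957  0.063     ]
corner 1 [ 0.60744551 -0.21419783  0.06812705] 0.0007301091223316142 [ 0.60812526 -0.21545449  0.063     ]
corner 2 [ 0.44843003 -0.22688014  0.07047439] 0.00025229994556116836 [ 0.44839217 -0.22938094  0.063     ]
corner 3 [ 0.4369452  -0.08889163  0.07178302] 0.00039551427794111134 [ 0.43665169 -0.09001505  0.063     ]
```

View pics/chk.png

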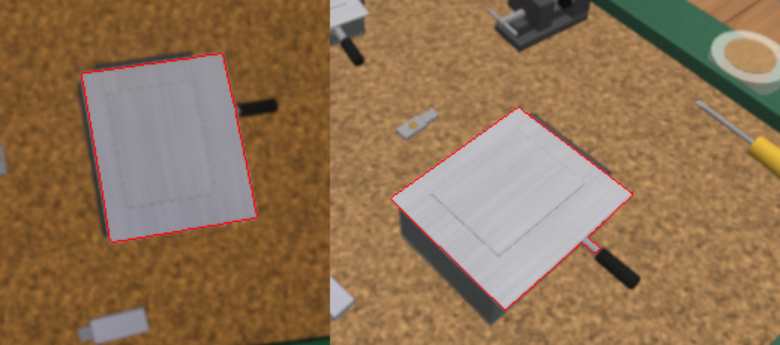

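The lid mask fits. The lid top is at z≈0.070, the case yaw is about 0.08, and the grip centre is at (0.554,-0.250,0.050), which puts the stay at about -0.13 rad. I'll move above the grip and check it with the wrist camera.

```bash
cat >> h.py <<'E'
from scipy.spatial.transform import Rotation as Ro
YAW=0.080; CX=np.array([np.cos(YAW),np.sin(YAW),0]); CY=np.array([-np.sin(YAW),np.cos(YAW),0]); UP=np.array([0,0,1.])
def tool(tilt=0.15):
    z=-np.cos(tilt)*UP+np.sin(tilt)*CY
    return np.column_stack([np.cross(CX,z),CX,z])
def tcp(hold,R,hz): return np.asarray(hold)+hz*R[:,2]
E
python3 - <<'E'
from rig import robot
from h import *
R=tool(); rv=Ro.from_matrix(R).as_rotvec(); hz=robot.hold_point_z
G=np.array([.5543,-.2500,.0499])-.005*CY
# reach check along the whole swing
P0=G+.005*CY-.081*(np.cos(-.13)*CX+np.sin(-.13)*UP)
for a in (-.13,.5,1,1.7): print(a,np.round(robot.solve_ik(tcp(P0-.005*CY+.081*(np.cos(a)*CX+np.sin(a)*UP),R,hz),rv),2))
robot.goto(tcp(G+.11*UP,R,hz),rv)
m=robot.camera_model("wrist"); im=robot.read_camera("wrist"); cv2.imwrite("pics/w1.png",im[:,:,::-1])
T=m["T"]; Rt=Ro.from_rotvec(robot.get_orientation()).as_matrix()
print("cam in tool",np.round(Rt.T@(np.array(T)[:3,3]-robot.get_eef_pos()),3), robot.get_time())
c=np.linalg.inv(np.array(T))@np.append(G+.005*CY,1); print("expected px",c[:2]/c[2]*m["fx"]+[m["cx"],m["cy"]])
import json; json.dump({k:np.asarray(v).tolist() for k,v in m.items()},open("w1.json","w"))
E
```

```text
-0.13 [ 0.71  0.69 -0.37  1.49  0.11  1.07  0.44]
0.5 [ 0.73  0.62 -0.37  1.47  0.09  1.15  0.45]
1 [ 0.76  0.55 -0.37  1.51  0.07  1.19  0.48]
1.7 [ 0.83  0.45 -0.37  1.63  0.04  1.17  0.55]
cam in tool [ 0.078 -0.001 -0.143] 1.7417
expected px [287.21162173 223.91806711]
```

View pics/w1.png

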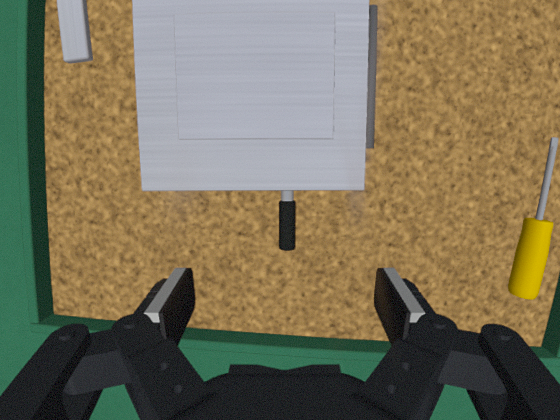

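The wrist view shows the grip at (287,225) against a predicted (287,224), and the lid edge is level, so position and yaw both agree. I'll descend and grip.

```bash
python3 - <<'E'
from rig import robot
from h import *
R=tool(); hz=robot.hold_point_z
G=np.array([.5543,-.2500,.0499])-.005*CY
robot.move_gripper(.05)
print(robot.move_linear(tcp(G,R,hz),rate=.1,threshold=8), robot.get_contact_force())
robot.move_gripper(.0,30)
print("w",robot.get_gripper_width(),"F",robot.get_contact_force(),"ff",robot.get_finger_force(),robot.get_eef_pos()-tcp(G,R,hz),robot.get_time())
im=robot.read_camera("wrist"); cv2.imwrite("pics/w2.png",im[:,:,::-1])
E
```

```text
False [-0.13253281 -0.66560555  0.07403553]
w 0.013094955766040523 F [1.73267342 0.14225347 1.28661447] ff 29.28265482187271 [ 0.0008195  -0.00012164  0.00049566] 3.85
```

View pics/w2.png

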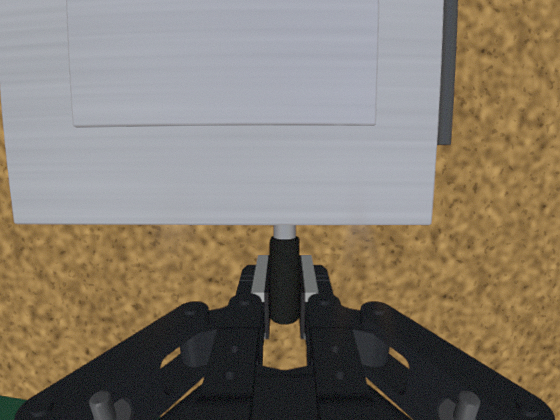

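The grip is centred between the pads at (285,280) with a width of 13 mm and little side force. I'll swing along the arc and watch the force.

```bash
cat >> h.py <<'E'
G=np.array([.5551,-.2500,.0499])-.005*CY; A0=-.14; LN=.081
PIV=G-LN*(np.cos(A0)*CX+np.sin(A0)*UP)
def arc(a,off=0): return PIV+off+LN*(np.cos(a)*CX+np.sin(a)*UP)
E
python3 - <<'E'
from rig import robot
from h import *
R=tool(); hz=robot.hold_point_z
for a in np.arange(.0,.81,.1):
    robot.move_linear(tcp(arc(a),R,hz),rate=.06)
    F=np.array(robot.get_contact_force()); print(round(a,2),"case F",np.round([F@CX,F@CY,F[2]],1),round(robot.get_gripper_width(),4),np.round(1e3*(robot.get_eef_pos()-tcp(arc(a),R,hz)),1),round(robot.get_time(),2))
    if np.linalg.norm(F)>25: print("stop");break
im=robot.read_camera("side"); cv2.imwrite("pics/s2.png",im[:,:,::-1])
E
```

```text
0.0 case F [ 2.2 -0.1 -1.3] 0.0129 [ 0.4 -0.1  0.5] 4.24
0.1 case F [ 3.3 -0.6 -3.3] 0.0127 [ 0.8 -0.1  0. ] 4.53
0.2 case F [ 5.2 -1.  -0.8] 0.0128 [ 1.3 -0.1  0.5] 4.81
0.3 case F [ 5.1 -1.1  1.3] 0.013 [ 1.9 -0.1  1.1] 5.09
0.4 case F [ 6.9 -0.8  0.7] 0.0126 [ 2.6 -0.1  1.2] 5.38
0.5 case F [ 7.7 -0.8  2.2] 0.0122 [ 3.3 -0.   1.7] 5.66
0.6 case F [ 7.4 -1.2  4.1] 0.0131 [3.9 0.  2.6] 5.94
0.7 case F [ 7.7 -0.8  6. ] 0.0126 [4.7 0.  3.2] 6.22
0.8 case F [ 8.4 -1.1  6.5] 0.0126 [5.5 0.1 3.8] 6.51
```

View pics/s2.png

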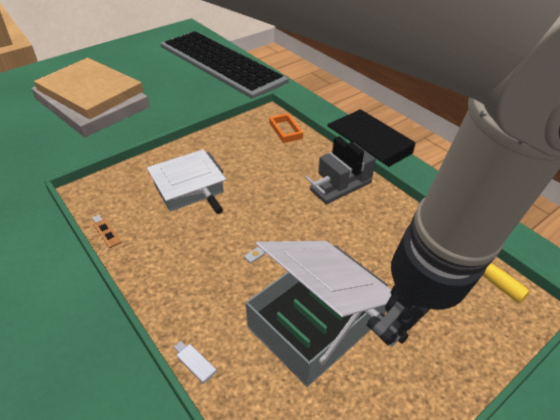

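The side view shows the larger lid raised by the stay, with the grip held at about (390,320), and the small case still shut. The arm is being pushed a few mm off my arc, so I'll refit the pivot from the actual points before going on.

```bash
python3 - <<'E'
from h import *
from scipy.optimize import least_squares
a=np.arange(0,.81,.1)
d=np.array([[.4,.5],[.8,0],[1.3,.5],[1.9,1.1],[2.6,1.2],[3.3,1.7],[3.9,2.6],[4.7,3.2],[5.5,3.8]])
p=81*np.c_[np.cos(a),np.sin(a)]+d   # in-plane mm, relative to PIV
p=np.r_[[[81*np.cos(A0),81*np.sin(A0)]],p]
s=least_squares(lambda c:np.hypot(*(p-c[:2]).T)-81,[0,0]); print(s.x,np.round(s.fun,2))
s2=least_squares(lambda c:np.hypot(*(p-c[:2]).T)-c[2],[0,0,81]); print(s2.x,np.round(s2.fun,2))
q=p-s.x; print(np.arctan2(q[:,1],q[:,0]))
E
```

```text
[0.58663847 7.93457755] [ 0.91  0.15 -0.19 -0.43 -0.47 -0.46 -0.32 -0.03  0.34  0.71]
[-12.52777468   4.58113329  94.03604929] [ 0.05 -0.02 -0.05 -0.05  0.03  0.01  0.02  0.04  0.04 -0.06]
[-0.23707118 -0.09173866  0.00188011  0.10766906  0.21399779  0.31313409
  0.41595875  0.5224368   0.62282417  0.72152855]
```

```bash
python3 - <<'E'
from rig import robot
from h import *
R=tool(); hz=robot.hold_point_z; off=.0006*CX+.0079*UP
for a in np.arange(.8,1.66,.1):
    t=tcp(arc(a,off),R,hz); robot.move_linear(t,rate=.06)
    F=np.array(robot.get_contact_force()); d=robot.get_eef_pos()-t
    q=robot.get_eef_pos()-hz*R[:,2]-PIV-off; 
    print(round(a,2),"F",np.round([F@CX,F@CY,F[2]],1),round(robot.get_gripper_width(),4),"d",np.round(1e3*np.array([d@CX,d[2]]),1),"ang",round(np.arctan2(q[2],q@CX),3),"r",round(1e3*np.hypot(q[2],q@CX),1),round(robot.get_time(),2))
    if np.linalg.norm(F)>25: print("stop");break
im=robot.read_camera("side"); cv2.imwrite("pics/s3.png",im[:,:,::-1])
E
```

```text
0.8 F [ 5.2 -0.9  3.6] 0.0128 d [1.1 0.9] ang 0.798 r 82.4 6.84
0.9 F [ 4.7 -0.1  5. ] 0.0127 d [1.6 1.3] ang 0.895 r 83.0 7.12
1.0 F [ 5.3 -0.4  7. ] 0.0126 d [2.1 1.7] ang 0.99 r 83.6 7.41
1.1 F [ 5.7 -0.7  8.5] 0.0126 d [2.6 2.3] ang 1.085 r 84.2 7.69
1.2 F [ 4.5 -0.5 10.1] 0.0127 d [3.2 2.9] ang 1.177 r 84.9 7.97
1.3 F [ 5.7 -0.7 12. ] 0.0128 d [3.8 3.6] ang 1.268 r 85.5 8.26
1.4 F [ 4.4  0.6 14.5] 0.0127 d [3.5 4. ] ang 1.368 r 85.5 8.54
1.5 F [ 1.7 -0.7 15.6] 0.0128 d [2.4 3.7] ang 1.475 r 84.9 8.82
1.6 F [ 0.2  0.2 14.6] 0.0124 d [1.4 3.2] ang 1.583 r 84.2 9.11
```

View pics/s3.png

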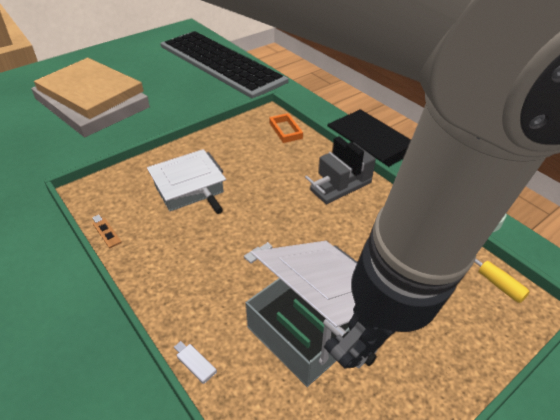

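The side view shows the stay nearly upright at (335,335) and the lid well past its highest point and propped. I'll continue until the stop is felt.

```bash
python3 - <<'E'
from rig import robot
from h import *
R=tool(); hz=robot.hold_point_z; off=.0012*CX+.0110*UP
for a in np.arange(1.62,1.96,.03):
    t=tcp(arc(a,off),R,hz); robot.move_linear(t,rate=.03)
    F=np.array(robot.get_contact_force()); d=robot.get_eef_pos()-t
    q=robot.get_eef_pos()-hz*R[:,2]-PIV-off; 
    print(round(a,2),"F",np.round([F@CX,F@CY,F[2]],1),"d",np.round(1e3*np.array([d@CX,d[2]]),1),"ang",round(np.arctan2(q[2],q@CX),3),"x",round(1e3*(q@CX),1),round(robot.get_time(),2))
    if F@CX>14: print("stop");break
E
```

```text
1.62 F [ 2.1 -1.8  7.3] d [-0.   0.7] ang 1.62 x -4.0 9.42
1.65 F [3.  0.3 8.6] d [0.2 0.9] ang 1.647 x -6.3 9.67
1.68 F [ 1.2 -1.5  7.8] d [-0.7  0.5] ang 1.687 x -9.5 9.92
1.71 F [ 2.5 -1.1  6.8] d [0.1 0.7] ang 1.708 x -11.2 10.17
1.74 F [ 5.4 -0.7  7.2] d [2.3 1.1] ang 1.71 x -11.4 10.42
1.77 F [ 8.7 -0.8  4.5] d [4.5 1.6] ang 1.712 x -11.6 10.67
1.8 F [12.3 -1.1  4.8] d [6.7 2.2] ang 1.715 x -11.7 10.92
1.83 F [14.9 -1.9  3.6] d [8.8 2.8] ang 1.717 x -12.0 11.17
stop
```

The stop is clear: the angle holds at 1.71 while the force rises. I'll relax to that point, release, retreat and check.

```bash
python3 - <<'E'
from rig import robot
from h import *
R=tool(); hz=robot.hold_point_z; off=.0012*CX+.0116*UP
t=tcp(arc(1.725,off),R,hz); robot.move_linear(t,rate=.03)
print(np.round(robot.get_contact_force(),1))
robot.move_gripper(.05); print(np.round(robot.get_contact_force(),1), robot.get_gripper_width())
t=np.array(robot.get_eef_pos())
print(robot.move_linear(t-.09*R[:,2],rate=.08,threshold=10), np.round(robot.get_contact_force(),1))
robot.goto_joints([1.128,.311,.014,1.512,-.004,1.319,-.027])
print(robot.get_time(),np.round(robot.get_contact_force(),1))
a=robot.read_camera("side"); b=robot.read_camera("top")
cv2.imwrite("pics/end.png",np.hstack([a[130:400,130:480],b[150:420,80:500]])[:,:,::-1])
E
```

```text
[ 5.6 -0.3  5.4]
[ 0.6 -0.2 -0.4] 0.049884405102874174
False [-1.   0.6 -0.1]
14.6083 [0.2 0.1 0.4]
```

View pics/end.png

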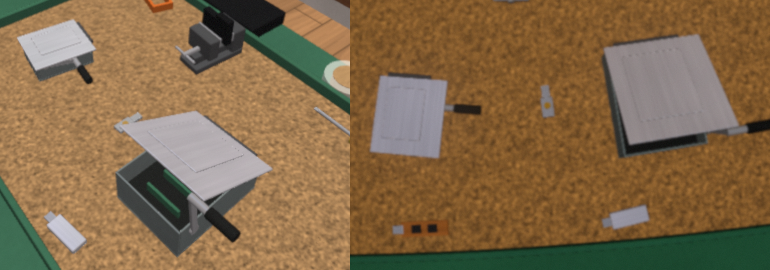

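In both views the larger lid rests on the stay, which stands upright (grip at about (220,215) in the left half). The small case is shut and the arm is clear.

```bash
python3 -c "
from rig import robot
print(robot.finish_job())"
```

```text
the job is handed in; nothing more can be done
None
```

The larger case's lid is left resting on its stay at the stop, the grip is released, the smaller case is still shut, and the job was handed in at about 15 s.

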